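Zero the clip gauge and hold a spring clip open around its card

TASK

Get the clip gauge ready for a reading: turn its grip knob until the white pointer stands at the zero mark (the one long, thick tick), and let go of the knob. Then squeeze the two levers of the steel spring clip to open it, lift it off its rack and hold it gaping wide astride the middle of the gauge's upright white card, one jaw on each side, the jaw tips about 20 mm below the card's top edge and no part of the clip touching the gauge. Finish while still holding it squeezed open there; leave the knob at zero and the other things on the table where they are.

Things in the scene. Friction and masses are not known exactly. Their poses are not given: they have to be found in the camera images.
- gauge: Clip gauge, screwed down left or right of the table's middle: grey base 76 (x) x 220 (y) x 12 mm, origin at its underside's centre. At y = +65 mm an upright white card in a steel foot 56 x 27 mm, 36 mm high. At y = -65 mm a black dial, 74 mm across, top 18 mm high, ticks every 10 degrees; its zero is the long thick tick at the -x side (towards the robot).
- card_edge (a point): Middle of the white card's top edge, 110 mm above the table; axes are the gauge's (x along the edge, y across the card, z up). The card is 50 mm wide along x and 3 mm thick along y.
- zero_knob (a joint): Knob angle about the vertical: 0 = pointer at the zero mark (gauge's -x side), positive counter-clockwise seen from above; turns -1.6 to 1.6, starts at 0.5 to 1.2, so turn it clockwise. Light friction (0.05 N m), stays where it is left.
- knob_grip (a point): On the knob's axis, 45 mm above the table, where to grip. The knob is a grey bar 46 mm long and 14 mm wide, 27 to 57 mm above the table, on a round skirt of 42 mm diameter whose top is 27 mm high. Site x axis along the bar, y across it (the way to grip); the white pointer is at its -x end.
- pointer_tip (a point): Tip of the knob's white pointer, 30 mm from the knob's axis.
- rack: Parking rack, screwed down on the other side of the table's middle from the gauge: dark steel plate 90 (x) x 100 (y) x 12 mm, with an upright steel fin in its middle, 40 mm wide along x, 4 mm thick along y, top 36 mm above the table. Origin at its underside's centre. The clip stands on the plate, biting the fin.
- clip: Steel spring clip, about 65 g, 36 mm wide (x), 102 mm tall, jaws down, two levers up. This body is the half with jaw and lever at -y. Origin midway between the jaw tips as parked, 12 mm above the table; z up, y across the jaws. Squeezing the levers together along y from above spreads the jaws.
- clip_pivot (a point): Clip's pivot, 45 mm above the jaw tips; axes as the clip's. The levers (26 mm wide, 3 mm thick) rise from it to 55 mm above it, leaning outwards by 0.3 rad each: 45 mm over their outer faces at 38 mm above the pivot, 54 mm at the top. Squeeze them there, 35 to 40 mm above the pivot. The throat is 36 mm deep from the jaw tips.
- jaw_tip_a (a point): Inner lower corner of the jaw of the body half, middle of its width. Jaw pads are 36 mm wide, 3 mm thick, 14 mm high.
- jaw_tip_b (a point): The same on the sprung half. The tips are 4 mm apart when parked on the fin and about 30 mm apart at a joint value of 0.6.
- clip_lever (a joint): Opening of the clip: 0 = parked on the fin, -0.09 = jaws shut, 0.7 = fully open at the stop. Each half turns about half of it; at 0.6 the levers are upright and parallel, 22 mm over their outer faces. A spring (0.15 N m at 0, 0.30 at 0.6) shuts it: 4 to 8 N on the levers opens it.
- tape_2: Roll of tape lying flat, 98 mm across, 25 mm high, loose, leave alone. Just behind it stands a fixed bag sealer, 70 mm high, its front 0.54 m ahead of the robot's base; the sealer's raised arm (at 0.57 to 0.61 m ahead) slopes up to about 0.27 m high at its right end, so carry things in front of it.
- binder_clip_1: Small binder clip, 25 x 14 x 34 mm, loose; leave alone (not the clip to be used).
- binder_clip_2: Small binder clip, 25 x 14 x 34 mm, loose; leave alone (not the clip to be used).
- pen_2: Pen, 145 mm long, loose, in front of the binder clips; leave alone.

How it is judged (in metres and radians):
On the way, in this order (a step that is already met when the one before it is completed fails the run):
1. the knob's pointer is at zero and the knob is let go (value of joint zero_knob between -0.087 and 0.087 rad and contact force between the fingers and zero_knob below 0.1 N and velocity of joint zero_knob between -0.05 and 0.05 rad/s), for 0.2 s.
2. the clip is squeezed open and lifted off the rack (value of joint clip_lever above 0.15 rad and height (world z) of clip_pivot above 0.09 m and contact force between clip and the fingers above 1 N and contact force between clip and rack below 0.1 N), for 0.1 s.
At the end, for the whole second after the job is handed in: knob within 5 degrees of zero; fingers hold the clip still and open (clip_lever above 0.3), one jaw tip each side of the card, over 5 mm from its middle plane, both tips 8 to 34 mm below the edge and within 15 mm of the middle of its length, the clip not touching the gauge (value of joint zero_knob between -0.087 and 0.087 rad and value of joint clip_lever above 0.3 rad and z of jaw_tip_a in the frame of card_edge between -0.034 and -0.008 m and x of jaw_tip_a in the frame of card_edge between -0.015 and 0.015 m and z of jaw_tip_b in the frame of card_edge between -0.034 and -0.008 m and x of jaw_tip_b in the frame of card_edge between -0.015 and 0.015 m and ((y of jaw_tip_a in the frame of card_edge above 0.005 m and y of jaw_tip_b in the frame of card_edge below -0.005 m) or (y of jaw_tip_b in the frame of card_edge above 0.005 m and y of jaw_tip_a in the frame of card_edge below -0.005 m)) and contact force between clip and gauge below 0.1 N and contact force between clip and the fingers above 1 N and linear speed of clip below 0.03 m/s); the arm keeps its last pose, push and grip.
It fails at once if a bystander (tape roll, binder clip, pen) is moved more than 30 mm (distance of any of tape_2, binder_clip_1, binder_clip_2, pen_2 from where it was at the start of the episode above 0.03 m).
It also fails if it takes over 58 s, if anything falls off the work surface, if the arm or the gripper's body presses on something with over 40 N, if the wrist force passes 120 N, or if a joint passes its speed limit or range.

ROBOT

A 7-joint arm with a two-finger parallel gripper is mounted at the origin on a cart in front of the work surface, level with it; the furniture and walls round the work are solid. World frame = base frame: x ahead of the robot, y to its left, z up, the work surface at z = 0. Lengths are in m, angles in degrees, forces in N, time in s.
With the tool pointing down it reaches from about 0.4 to 0.85 m from the base axis. Payload 6.9 kg.
Tool frame: the origin (TCP) lies midway between the tips of the shut fingers; the grasp point (between the pads) lies 19 mm behind it; z points along the fingers, y is the line along which they close (so a half turn about z gives the same grasp; the last joint's range is limited). The gripper opens to 85 mm and grips with 20 to 120 N. Pads are 22 mm wide; open, the fingers measure 114 mm over their backs; the gripper's body (76 mm by 85 mm) begins 54 mm behind the grasp point. The pads swing forward as they close: fully open they stand 13 mm farther back than shut.
Start: joints at [-65.289, 29.078, -13.613, 85.955, 7.202, 65.827, -8.869], TCP at [0.2, 0.592, 0.204] pointing down, gripper open.
Joint ranges: [-176.47, 176.47], [-13.61, 117.27], [-81.72, 77.17], [0.22, 143.17], [-87.28, 267.28], [10, 112.55], [-165.47, 165.47]. Speed limits (degrees/s): [136.94, 136.94, 180, 180, 180, 180, 180].

INTERFACE

Orientations are given as [roll, pitch, yaw] about the fixed x, y, z axes, in that order (R = Rz(yaw) Ry(pitch) Rx(roll)).
In Python, from plant import ctrl gives the robot as it stands.
- The arm moves only by the tool servo_tool, never from a script. Its argument "increments" is a list of rows, each a list of 5 numbers: the shift along the world's x, y, z each as a share of 0.2 m, from -1 to 1, then the turn about the world's z as a share of 2 pi rad, from -1 to 1, then the closure, from -1 (fully open) to 1 (shut). A call has 1 to 8 rows; each row shifts and turns the commanded pose from where the row before left it; what a row does not reach is not made up. A row lasts 1/12 s, in which the tool goes at most 41.7 mm and 7.16 degrees, less where a joint would pass 70% of its speed; a pose out of reach is approached as far as the arm can. A call with a number of a shift or a turn outside -1 to 1 is refused whole. A call with a gripper value outside its range is refused whole. The fingers move at their own pace and stop on an object; "squeeze" is the grip in N (left out, the last holds). Time passes only in rows, so rows that do not move let the fingers close. It gives the time, the measured TCP pose, the force, the opening and the grip force at its end, in the units of the state.
- ctrl.state(): the state, without advancing time (a new reading comes with each control period).
- ctrl.capture(name): name is "scene" or "top"; returns a dict with "image" (480x640x3 uint8, blue, green, red), "vertical_fov" (degrees; the focal length in pixels is half the picture's height over the tangent of half this angle, whatever the lens; pixels are square), "cx", "cy" (the principal point, pixels), "rvec" (rotation vector, rad) and "tvec" (3), from world to camera coordinates, as OpenCV has them. Camera axes: x right, y down, z forward; pixel columns grow to the right and rows downward; lengths in m; the calibration is good to about 2 mm. A picture is of the moment at which its call begins. There is no depth.
- ctrl.close_job(): hands the job in; it is judged then, once.
Trained networks look in the newest picture that a camera, given by its name, has taken for a name from the list of things; names that differ only in an ending like _2 or _b are one class to them, and where a whole thing is asked for, a point or a joint stands for the part that bears it (a point fixed in the world has none). Each returns a list of dicts, best first, with "score" (0 to 1); they miss things now and then, are a little off and sometimes report something else, mostly with a low value. They report only what shows in the picture. A call takes as long as a camera call.
- ctrl.recognise(query, camera): "extent" ([centre column, centre row, width, height] in pixels, round what is visible of it).
- ctrl.cut_out(query, camera): "mask" (480x640 bool, what is visible of it) and "extent" ([centre column, centre row, width, height] in pixels, round what is visible of it).
The state is a dict: "clock": time; "q": joint angles; "joint_velocities": joint speeds; "effort": joint torques, N m; "ee_pos": TCP position; "tool_rot": TCP orientation; "contact_force": force on the tool from outside, world axes, zero at the start; "ft_torque": the same for the moment, N m; "grip_width": finger opening in m; "finger_force": force on a finger pad.
Only numpy, scipy, OpenCV 4.12 (cv2) and the standard library are available. Lean on these libraries where they do the work, as an engineer would, in place of code of your own. Each camera call takes 0.05 s, during which the arm holds its last target. There are 200 camera calls.

## Working session

There is one attempt and no reset: what is moved stays moved. The work goes in short steps, Python scripts to look and compute and a tool call to move; the robot and the scene stay as the last step left them, time stands still between calls to the robot, and variables do not carry over. Pictures are saved under pics/ and viewed, at most 10 in all, crops included, and the job is handed in when it is done.

Besides the shell and the picture viewer there is one more tool, called by a JSON object that holds its "name" and its "arguments", one argument or row to a line. servo_tool: Moves the arm, as the interface text tells. Shift numbers are shares of 0.2 m and turn numbers shares of 2 pi rad, none past 1 either way. Its arguments: {"type":"object","properties":{"increments":{"type":"array","items":{"type":"array","items":{"type":"number","minimum":-1,"maximum":1}}},"squeeze":{"type":"number"}},"required":["increments"]}

```bash
mkdir -p pics; python3 - <<'E'
from plant import ctrl
import cv2,numpy as np,pickle
s=ctrl.state();print({k:np.round(v,3).tolist() for k,v in s.items()})
for n in("scene","top"):
    c=ctrl.capture(n);cv2.imwrite(f"pics/{n}0.png",c["image"]);pickle.dump(c,open(f"{n}0.pkl","wb"))
    print(n,c["vertical_fov"],c["cx"],c["cy"],np.round(c["rvec"],4),np.round(c["tvec"],4))
    for q in("gauge","rack","clip","zero_knob","pointer_tip","card_edge"):
        print(q,[(round(r["score"],2),np.round(r["extent"]).tolist()) for r in ctrl.recognise(q,n)[:2]])
E
```

```text
{'clock': 0.0, 'q': [-65.288, 29.127, -13.609, 86.009, 7.203, 65.827, -8.87], 'joint_velocities': [-0.035, -0.092, -0.029, -0.019, 0.032, 0.042, -0.057], 'effort': [-0.001, -62.058, -2.187, -24.967, 0.013, 0.012, 0.0], 'ee_pos': [0.2, 0.592, 0.203], 'tool_rot': [-179.896, 0.003, 161.333], 'contact_force': [-0.711, -0.225, -0.091], 'ft_torque': [-0.011, 0.002, -0.023], 'finger_force': 0.0, 'grip_width': 0.085}
scene 43.800931976691274 319.781034644664 240.10384362037613 [ 2.2641 -0.7306  0.2917] [-0.3706  0.2363  1.2072]
gauge [(0.58, [390.0, 322.0, 100.0, 99.0])]
rack [(0.81, [262.0, 207.0, 46.0, 34.0])]
clip [(0.61, [261.0, 187.0, 18.0, 44.0])]
zero_knob [(0.95, [412.0, 340.0, 20.0, 29.0]), (0.7, [257.0, 179.0, 10.0, 20.0])]
pointer_tip [(0.73, [411.0, 339.0, 22.0, 28.0]), (0.48, [386.0, 323.0, 103.0, 96.0])]
card_edge [(0.6, [387.0, 320.0, 101.0, 95.0])]
top 42.886740872922445 313.89521743292426 246.9446889627212 [ 2.1603 -2.1696  0.111 ] [-0.0237  0.4439  1.6193]
gauge [(0.97, [393.0, 245.0, 84.0, 37.0])]
rack [(0.87, [219.0, 246.0, 43.0, 36.0])]
clip [(0.51, [213.0, 247.0, 21.0, 13.0])]
zero_knob [(0.73, [420.0, 240.0, 20.0, 14.0])]
pointer_tip [(0.52, [418.0, 241.0, 20.0, 16.0])]
card_edge [(0.78, [394.0, 243.0, 82.0, 38.0])]
```

```bash
cat > h.py <<'E'
import numpy as np,cv2,pickle
def K(c):
    f=240/np.tan(np.radians(c["vertical_fov"]/2));return np.array([[f,0,c["cx"]],[0,f,c["cy"]],[0,0,1.]])
def proj(c,P):
    return cv2.projectPoints(np.atleast_2d(np.array(P,float)),np.array(c["rvec"],float),np.array(c["tvec"],float),K(c),None)[0][:,0]
def ray(c,px,z):
    R=cv2.Rodrigues(np.array(c["rvec"],float))[0];t=np.array(c["tvec"],float)
    d=R.T@np.linalg.inv(K(c))@np.array([*px,1.]);o=-R.T@t
    return o+d*(z-o[2])/d[2]
def crop(img,x0,y0,x1,y1,s): return cv2.resize(img[y0:y1,x0:x1],None,fx=s,fy=s,interpolation=cv2.INTER_CUBIC)
E
python3 - <<'E'
from h import *
a=pickle.load(open("scene0.pkl","rb"));b=pickle.load(open("top0.pkl","rb"))
cv2.imwrite("pics/top_crop.png",np.vstack([crop(b["image"],340,210,440,280,8)[:, :800]]))
cv2.imwrite("pics/top_crop2.png",crop(b["image"],170,210,270,280,8))
for n,px in(("gauge",(393,245)),("rack",(219,246)),("knob",(420,240))): print(n,ray(b,px,0.012))
E
```

```text
gauge [ 0.44937037 -0.23969713  0.012     ]
rack [0.44877378 0.23161978 0.012     ]
knob [ 0.46266587 -0.31304489  0.012     ]
```

View pics/scene0.png

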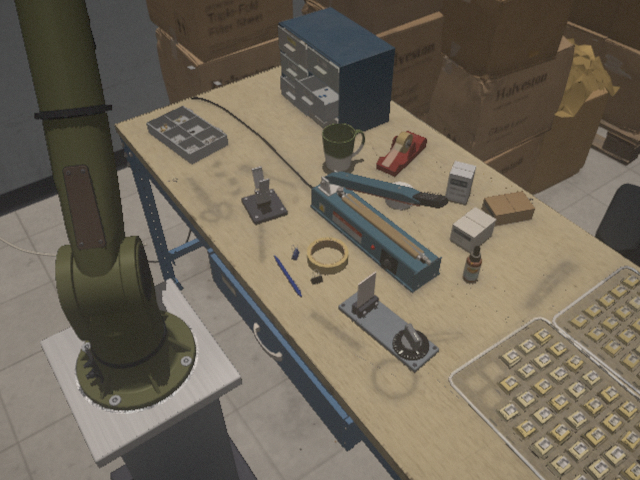

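View pics/top_crop.png

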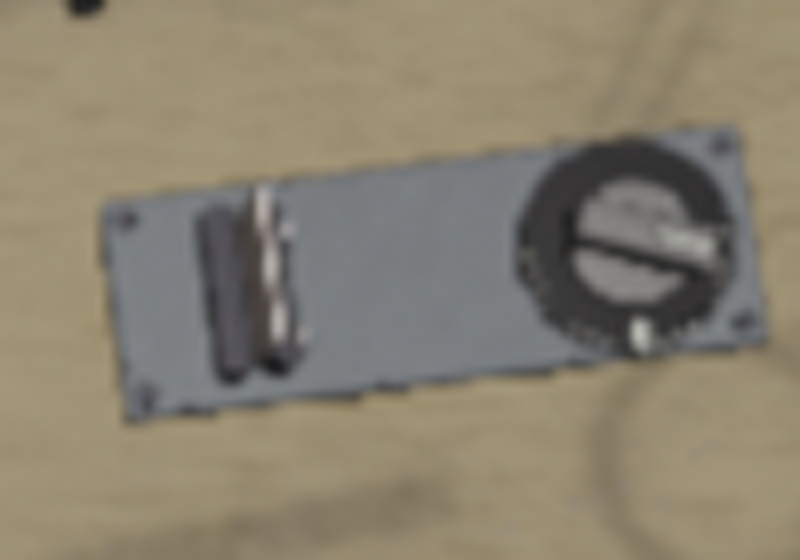

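View pics/top_crop2.png

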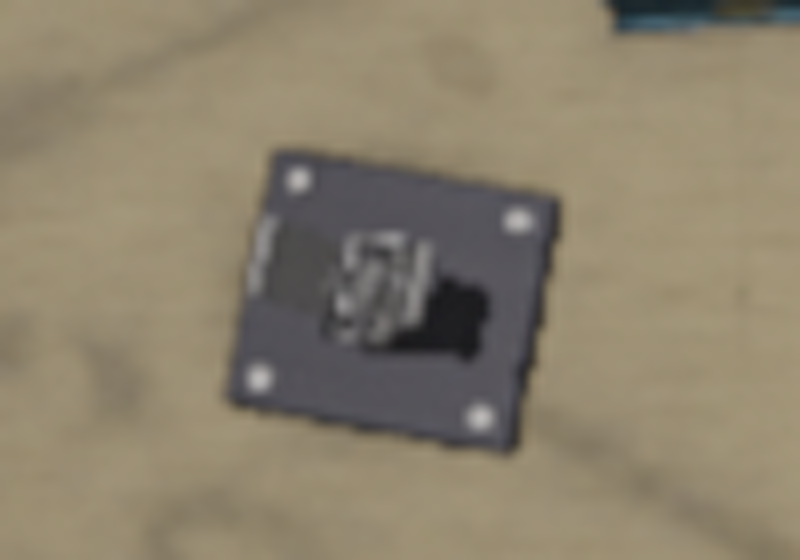

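```bash
cat >> h.py <<'E'
def T(p,P):
    P=np.atleast_2d(np.array(P,float));c,s=np.cos(p[2]),np.sin(p[2])
    return np.c_[p[0]+c*P[:,0]-s*P[:,1],p[1]+s*P[:,0]+c*P[:,1],P[:,2]]
E
python3 - <<'E'
from h import *
from scipy.optimize import least_squares
a=pickle.load(open("scene0.pkl","rb"));b=pickle.load(open("top0.pkl","rb"))
for c in(a,b):
    R=cv2.Rodrigues(np.array(c["rvec"]))[0];print("cam",-R.T@np.array(c["tvec"]))
px=lambda L:np.array(L)/8+np.array([340,210])-.5+.5/8
G=px([(105,200),(735,125),(768,345),(127,420)])
Rk=np.array([(275,150),(558,195),(515,450),(230,400)])/8+np.array([170,210])-.44
m=lambda x,y,z:[(x,y,z),(x,-y,z),(-x,-y,z),(-x,y,z)]
out={}
for n,O,M,x0 in(("g",G,m(.038,.11,.012),(.45,-.24,.1)),("r",Rk,m(.045,.05,.012),(.45,.23,-.1))):
    r=least_squares(lambda p:(proj(b,T(p,M))-O).ravel(),x0);print(n,r.x,np.degrees(r.x[2]),np.round(r.fun,2));out[n]=r.x
pickle.dump(out,open("fit.pkl","wb"))
g,rk=out["g"],out["r"]
def draw(img,c,p,pts,s,o,col,closed=True):
    q=((proj(c,T(p,pts))+.5-np.array(o))*s*8).astype(np.int32)
    cv2.polylines(img,[q.reshape(-1,1,2)],closed,col,1,cv2.LINE_AA,shift=3)
def panel(c,o,e,s,kind):
    im=crop(c["image"],*o,*e,s)
    if kind=="g":
        draw(im,c,g,m(.038,.11,.012),s,o,(0,255,0))
        draw(im,c,g,[(-.025,.065,.036),(.025,.065,.036),(.025,.065,.11),(-.025,.065,.11)],s,o,(0,0,255))
        t=np.linspace(0,6.28,60);draw(im,c,g,np.c_[.037*np.cos(t),-.065+.037*np.sin(t),0*t+.018],s,o,(255,255,0))
        for th,col in((.8,(255,0,255)),(1.2,(0,165,255))):
            u=np.array([-np.cos(th),-np.sin(th)]);v=np.array([-u[1],u[0]])
            P=[(*(np.array([0,-.065])+i*.023*u+j*.007*v),.057) for i,j in((1,1),(1,-1),(-1,-1),(-1,1))]
            draw(im,c,g,P,s,o,col)
    else:
        draw(im,c,rk,m(.045,.05,.012),s,o,(0,255,0))
        draw(im,c,rk,[(-.02,0,.012),(.02,0,.012),(.02,0,.036),(-.02,0,.036)],s,o,(0,0,255))
        for k in(-1,1):
            draw(im,c,rk,[(x,k*y,z) for x,y,z in((-.013,.004,.057),(.013,.004,.057),(.013,.0255,.112),(-.013,.0255,.112))],s,o,(255,255,0))
    return im
A=panel(a,(335,265),(441,371),4,"g")[:400,:400];B=panel(b,(390,210),(440,260),8,"g")
C=panel(a,(230,155),(295,220),6,"r")[:390,:390];D=panel(b,(190,220),(250,270),6.5,"r")[:390-65,:390]
W=np.zeros((600,800,3),np.uint8)
A=cv2.resize(A,(400,300)) if 0 else A[100:400,:];W[:300,:400]=A;W[:300,400:]=B[50:350] if B.shape[1]==400 else 0
W[300:600,:390]=C[60:360];W[300:600,400:790]=D[:300]
cv2.imwrite("pics/ov.png",W)
E
```

```text
cam [-0.09024232 -0.77523344  1.0204514 ]
cam [ 0.26947594 -0.03155625  1.65718148]
g [ 0.45321758 -0.24192816  0.112883  ] 6.467719218582024 [-0.94 -0.08  0.72 -0.13  0.45  0.03 -0.22  0.16]
r [ 0.44645468  0.23194496 -0.16570949] -9.494454187034124 [-0.22 -0.64  0.61 -0.41  0.2   0.35 -0.58  0.68]
```

View pics/ov.png

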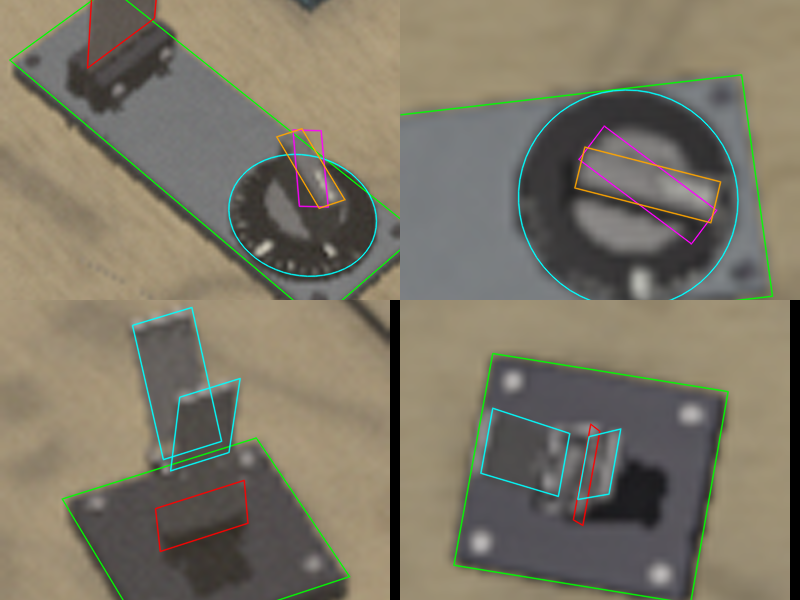

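{"name": "servo_tool", "arguments": {
  "increments": [
    [0.09, -0.12, 0, 0, -1],
    [0.09, -0.12, 0, 0, -1],
    [0.09, -0.12, 0, 0, -1],
    [0.09, -0.12, 0, 0, -1],
    [0.09, -0.12, 0, 0, -1],
    [0.09, -0.12, 0, 0, -1],
    [0.09, -0.12, 0, 0, -1],
    [0.09, -0.12, 0, 0, -1]
  ],
  "squeeze": 30
}}

```text
clock: 1.37
ee_pos: [0.3448, 0.3989, 0.204]
tool_rot: [180.0, 0.0, 161.3]
contact_force: [0.5, -0.4, -0.0]
grip_width: 0.0852
finger_force: 0.0
```

```bash
python3 -c "
from plant import ctrl
s=ctrl.state();print(s['q'],s['ee_pos'],s['tool_rot'])"
```

```text
[-43.25797588  20.33395986 -12.02696414 100.65435516   4.82803773
  59.48350157  14.32310424] [0.3448242  0.39889959 0.20398716] [1.79974699e+02 1.36056042e-02 1.61332328e+02]
```

{"name": "servo_tool", "arguments": {
  "increments": [
    [0.09, -0.12, 0, -0.011, -1],
    [0.09, -0.12, 0, -0.011, -1],
    [0.09, -0.12, 0, -0.011, -1],
    [0.09, -0.12, 0, -0.011, -1],
    [0.012, -0.17, 0, -0.011, -1],
    [0.012, -0.17, 0, -0.011, -1],
    [0.012, -0.17, 0, -0.011, -1],
    [0.012, -0.17, 0, -0.011, -1]
  ]
}}

```text
clock: 2.03
ee_pos: [0.4256, 0.1665, 0.2039]
tool_rot: [180.0, 0.0, 129.5]
contact_force: [0.5, -0.5, -0.1]
grip_width: 0.0856
finger_force: 0.0
```

{"name": "servo_tool", "arguments": {
  "increments": [
    [0.012, -0.17, 0, -0.011, -1],
    [0.012, -0.17, 0, -0.011, -1],
    [0.012, -0.17, 0, -0.011, -1],
    [0.012, -0.17, 0, -0.011, -1],
    [0.012, -0.17, 0, -0.011, -1],
    [0.012, -0.17, 0, -0.011, -1],
    [0.012, -0.17, 0, -0.011, -1],
    [0.012, -0.17, 0, -0.011, -1]
  ]
}}

```text
clock: 2.7
ee_pos: [0.4448, -0.1055, 0.2041]
tool_rot: [179.9, 0.0, 97.8]
contact_force: [1.0, 1.0, 0.4]
grip_width: 0.0856
finger_force: 0.0
```

{"name": "servo_tool", "arguments": {
  "increments": [
    [0.012, -0.17, 0, -0.011, -1],
    [0.012, -0.17, 0, -0.011, -1],
    [0.012, -0.17, 0, -0.011, -1],
    [0.012, -0.17, 0, -0.011, -1],
    [0.012, -0.17, 0, -0.011, -1],
    [0, 0, 0, 0, -1]
  ]
}}

```text
clock: 3.2
ee_pos: [0.4559, -0.2813, 0.2041]
tool_rot: [179.9, 0.3, 77.5]
contact_force: [0.2, -0.6, 0.2]
grip_width: 0.0859
finger_force: 0.0
```

```bash
python3 -c "
from plant import ctrl
s=ctrl.state();print(s['q'],s['ee_pos'],s['tool_rot'])"
```

```text
[13.80466991 21.96848223 21.74839635 99.90043041 -8.97434996 59.6827323
 26.17509544] [ 0.45589629 -0.28134036  0.20411888] [179.91336559   0.28044306  77.53515846]
```

{"name": "servo_tool", "arguments": {
  "increments": [
    [0.023, -0.126, 0, -0.0064, -1],
    [0, 0, -0.14, 0, -1],
    [0, 0, -0.14, 0, -1],
    [0, 0, -0.14, 0, -1],
    [0, 0, -0.14, 0, -1],
    [0, 0, -0.14, 0, -1],
    [0, 0, -0.14, 0, -1],
    [0, 0, -0.015, 0, -1]
  ],
  "squeeze": 20
}}

```text
clock: 3.87
ee_pos: [0.4593, -0.2969, 0.0287]
tool_rot: [-179.6, -0.1, 75.9]
contact_force: [-0.6, 0.6, -0.3]
grip_width: 0.0858
finger_force: 0.0
```

{"name": "servo_tool", "arguments": {
  "increments": [
    [0, 0, 0, 0, 0.3],
    [0, 0, 0, 0, 0.3],
    [0, 0, 0, 0, 0.3],
    [0, 0, 0, 0, 0.3],
    [0, 0, 0, 0, 0.3],
    [0, 0, 0, 0, 0.3],
    [0, 0, 0, 0, 0.3],
    [0, 0, 0, 0, 0.3]
  ]
}}

```text
clock: 4.53
ee_pos: [0.4616, -0.2991, 0.0331]
tool_rot: [180.0, 0.0, 75.9]
contact_force: [-0.3, 0.2, -0.8]
grip_width: 0.03
finger_force: 0.0
```

```bash
python3 - <<'E'
from plant import ctrl
from h import *
a=ctrl.capture("scene")["image"];b=ctrl.capture("top")["image"]
cv2.imwrite("pics/k1.png",np.hstack([crop(a,360,280,460,380,4),crop(b,370,190,470,290,4)]))
E
```

```text
(no output)
```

View pics/k1.png

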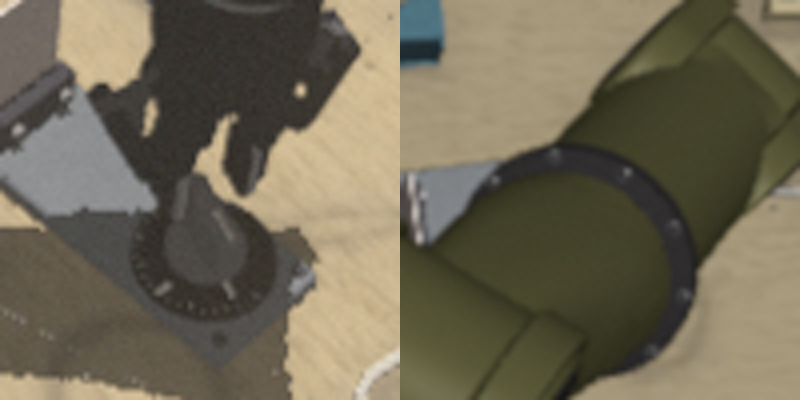

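{"name": "servo_tool", "arguments": {
  "increments": [
    [-0.005, -0.037, 0, 0, 0.3],
    [0, 0, 0, 0, 0.3],
    [0, 0, 0, 0, 1],
    [0, 0, 0, 0, 1],
    [0, 0, 0, 0, 1],
    [0, 0, 0, 0, 1],
    [0, 0, 0, 0, 1],
    [0, 0, 0, 0, 1]
  ]
}}

```text
clock: 5.3
ee_pos: [0.4605, -0.3064, 0.0328]
tool_rot: [-180.0, -0.0, 75.9]
contact_force: [0.6, 0.3, 0.8]
grip_width: 0.0002
finger_force: 0.0
```

```bash
python3 - <<'E'
from plant import ctrl
s=ctrl.state();print(s['ee_pos'],s['tool_rot'],s['contact_force'],s['ft_torque'],s['finger_force'],s['grip_width'])
E
```

```text
[ 0.4605041  -0.3063689   0.03276914] [-1.79995950e+02 -4.79991077e-03  7.58806139e+01] [0.58132641 0.28326038 0.80181375] [-4.38060266e-03 -1.40873617e-02  4.52904594e-05] 0.0 0.00019562112476754958
```

```bash
python3 - <<'E'
from plant import ctrl
from h import *
c=ctrl.capture("scene");a=c["image"]
P=proj(c,[(.4605,-.3064,.0328),(.4605,-.3065,.057),(.4605,-.3065,.018)]);print(P)
im=crop(a,350,260,450,360,6)
for p,col in zip(P,((0,0,255),(0,255,0),(255,255,0))): cv2.circle(im,tuple(int(v) for v in (p+.5-[350,260])*6),4,col,-1)
cv2.imwrite("pics/k2.png",im)
E
```

```text
[[410.69765922 338.55602198]
 [411.9706225  331.37916728]
 [409.99051883 342.89778364]]
```

View pics/k2.png

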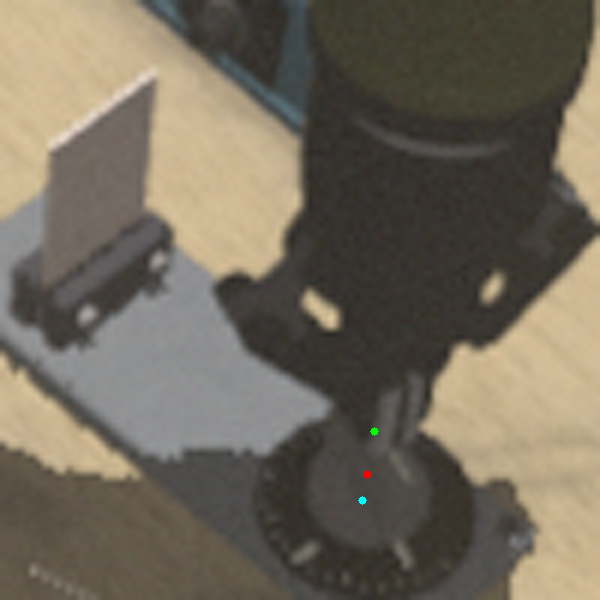

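```bash
python3 - <<'E'
from plant import ctrl
from h import *
c=ctrl.capture("scene");a=c["image"];z=pickle.load(open("scene0.pkl","rb"))["image"]
pickle.dump(c,open("k2.pkl","wb"))
g=lambda i:(255*(crop(i,390,310,440,365,8)/255.)**.55).astype(np.uint8)
im=np.hstack([g(z),g(a)])
P=proj(c,[(.4605,-.3064,.0328),(.4605,-.3064,.053)])
for p,col in zip(P,((0,0,255),(0,255,0))): cv2.circle(im,tuple(int(v) for v in (p+.5-[390,310])*8+[400,0]),3,col,-1)
cv2.imwrite("pics/k3.png",im)
for n in ("zero_knob","pointer_tip"): print([(r["score"],r["extent"]) for r in ctrl.recognise(n,"scene")[:2]])
E
```

```text
[(0.57, [413.1, 340.1, 19.5, 24.8])]
[(0.68, [409.9, 339.1, 20.3, 20.1]), (0.46, [258.6, 181.9, 10.3, 30.3])]
```

View pics/k3.png

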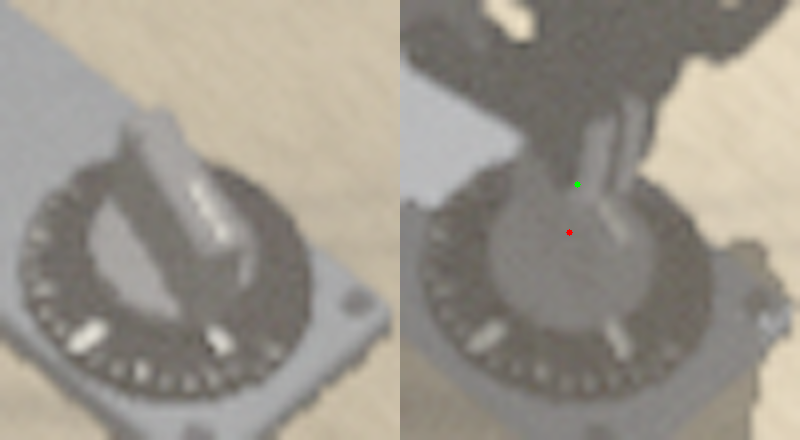

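```bash
python3 - <<'E'
from h import *
c=pickle.load(open("k2.pkl","rb"))
print(proj(c,[(.476,-.303,.037),(.447,-.295,.037),(.476,-.303,.057),(.447,-.295,.057)]))
print("now tip",proj(c,[(.4605,-.3064,.0328),(.4605,-.3064,.06)]))
print(ray(c,(416,334),.033),ray(c,(416,334),.057),ray(c,(421,328),.037),ray(c,(421,328),.057))
E
```

```text
[[415.56980088 332.46194848]
 [402.01024873 336.77435084]
 [416.64491161 326.47143945]
 [402.92859002 330.79933383]]
now tip [[410.69765922 338.55602198]
 [412.09270309 330.43705484]]
[ 0.47645585 -0.30441162  0.033     ] [ 0.46268225 -0.31585494  0.057     ] [ 0.49230927 -0.30119704  0.037     ] [ 0.48046218 -0.3108373   0.057     ]
```

{"name": "servo_tool", "arguments": {
  "increments": [
    [0, 0, -0.01, 0, 1],
    [0, 0, 0, 0, 1]
  ]
}}

```text
clock: 5.67
ee_pos: [0.4603, -0.3064, 0.0305]
tool_rot: [-180.0, -0.0, 75.9]
contact_force: [0.4, -0.4, -0.7]
grip_width: -0.0
finger_force: 0.0
```

{"name": "servo_tool", "arguments": {
  "increments": [
    [0, 0, -0.01, 0, 1],
    [0, 0, 0, 0, 1]
  ]
}}

```text
clock: 5.83
ee_pos: [0.4606, -0.3065, 0.03]
tool_rot: [180.0, -0.0, 75.9]
contact_force: [-2.9, 2.8, 12.8]
grip_width: -0.0001
finger_force: 6.8
```

{"name": "servo_tool", "arguments": {
  "increments": [
    [0, 0, 0.06, 0, 1],
    [0, 0, 0, 0, -1],
    [0, 0, 0, 0, -1],
    [0, 0, 0, 0, -1],
    [0, 0, 0, 0, -1],
    [0, 0, 0, 0, -1],
    [0, 0, 0, 0, -1],
    [0, 0, 0, 0, -1]
  ]
}}

```text
clock: 6.5
ee_pos: [0.4603, -0.3064, 0.0405]
tool_rot: [-180.0, -0.0, 75.9]
contact_force: [0.1, -0.1, 0.9]
grip_width: 0.0831
finger_force: 0.0
```

{"name": "servo_tool", "arguments": {
  "increments": [
    [0, 0, -0.04, 0, -1],
    [0, 0, -0.04, 0, -1],
    [0, 0, -0.015, 0, -1],
    [0, 0, 0, 0, -1]
  ]
}}

```text
clock: 6.83
ee_pos: [0.4597, -0.3059, 0.0204]
tool_rot: [-179.9, -0.0, 75.9]
contact_force: [-1.0, -0.4, -0.4]
grip_width: 0.0853
finger_force: 0.0
```

{"name": "servo_tool", "arguments": {
  "increments": [
    [0, 0, 0, 0, 0.3],
    [0, 0, 0, 0, 0.3],
    [0, 0, 0, 0, 0.3],
    [0, 0, 0, 0, 0.3],
    [0, 0, 0, 0, 0.3],
    [0, 0, 0, 0, 0.3],
    [0, 0, 0, 0, 0.3]
  ]
}}

```text
clock: 7.42
ee_pos: [0.4605, -0.3065, 0.0219]
tool_rot: [180.0, -0.0, 75.9]
contact_force: [-0.6, 0.1, 0.1]
grip_width: 0.0299
finger_force: 0.0
```

```bash
python3 - <<'E'
from plant import ctrl
from h import *
c=ctrl.capture("scene");a=c["image"]
g=lambda i:(255*(crop(i,380,290,440,365,8)/255.)**.55).astype(np.uint8)
im=g(a)
u=np.array([.967,-.255,0]);t=np.array([.4605,-.3065,.022+.004])
for d,col in((0,(0,0,255)),(.027,(0,255,0))):
  for p in proj(c,[t+k*.015*u+[0,0,d] for k in(-1,1)]): cv2.circle(im,tuple(int(v) for v in (p+.5-[380,290])*8),3,col,-1)
cv2.imwrite("pics/k4.png",im)
s=ctrl.state();print(s['ee_pos'],s['contact_force'],s['grip_width'])
E
```

```text
[ 0.46050853 -0.306536    0.02188048] [-0.3688823  -0.47850783  0.57184985] 0.029598964833671117
```

View pics/k4.png

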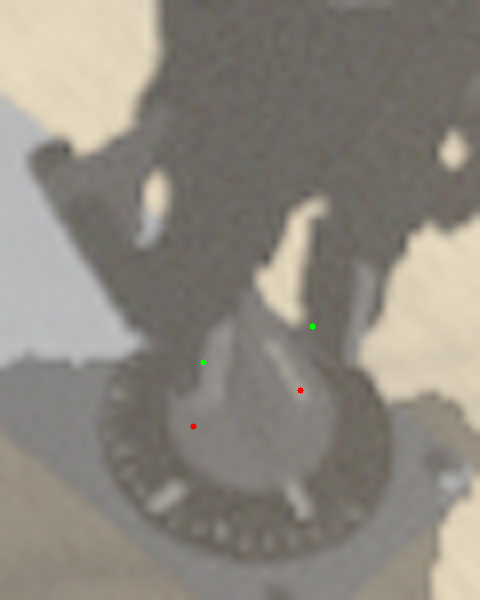

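{"name": "servo_tool", "arguments": {
  "increments": [
    [0, 0, -0.03, 0, 0.3],
    [0, 0, 0, 0, 0.3],
    [0, 0, 0, 0, 1],
    [0, 0, 0, 0, 1],
    [0, 0, 0, 0, 1],
    [0, 0, 0, 0, 1],
    [0, 0, 0, 0, 1]
  ]
}}

```text
clock: 8.05
ee_pos: [0.4611, -0.3066, 0.0157]
tool_rot: [179.9, 0.0, 75.9]
contact_force: [4.7, -1.3, -5.7]
grip_width: 0.0135
finger_force: 25.1
```

{"name": "servo_tool", "arguments": {
  "increments": [
    [0, 0, 0, -0.01, 1],
    [0, 0, 0, -0.015, 1],
    [0, 0, 0, -0.015, 1],
    [0, 0, 0, -0.015, 1],
    [0, 0, 0, -0.015, 1],
    [0, 0, 0, -0.015, 1],
    [0, 0, 0, -0.015, 1],
    [0, 0, 0, -0.015, 1]
  ]
}}

```text
clock: 8.72
ee_pos: [0.4606, -0.3061, 0.0157]
tool_rot: [-180.0, -0.0, 34.2]
contact_force: [2.8, -0.7, -5.3]
grip_width: 0.0137
finger_force: 25.3
```

{"name": "servo_tool", "arguments": {
  "increments": [
    [0, 0, 0, -0.015, 1],
    [0, 0, 0, -0.015, 1],
    [0, 0, 0, -0.015, 1],
    [0, 0, 0, -0.015, 1],
    [0, 0, 0, -0.015, 1],
    [0, 0, 0, -0.003, 1],
    [0, 0, 0, 0, 1],
    [0, 0, 0, 0, 1]
  ]
}}

```text
clock: 9.38
ee_pos: [0.4605, -0.3057, 0.0156]
tool_rot: [-179.9, 0.0, 6.6]
contact_force: [2.3, 2.3, -2.5]
grip_width: 0.0137
finger_force: 25.6
```

{"name": "servo_tool", "arguments": {
  "increments": [
    [0, 0, 0, 0, -1],
    [0, 0, 0, 0, -1],
    [0, 0, 0, 0, -1],
    [0, 0, 0, 0, -1],
    [0, 0, 0, 0, -1],
    [0, 0, 0, 0, -1],
    [0, 0, 0.1, 0, -1],
    [0, 0, 0.15, 0, -1]
  ]
}}

```text
clock: 10.05
ee_pos: [0.459, -0.3053, 0.0641]
tool_rot: [-179.8, 0.2, 6.4]
contact_force: [0.8, 0.1, 0.5]
grip_width: 0.0854
finger_force: 0.0
```

{"name": "servo_tool", "arguments": {
  "increments": [
    [0, 0.05, 0.15, 0, -1],
    [-0.05, 0.15, 0.15, 0, -1],
    [-0.05, 0.15, 0.15, 0, -1],
    [0, 0.17, 0.1, -0.01, -1],
    [0, 0.17, 0.1, -0.01, -1],
    [0, 0.17, 0, -0.01, -1],
    [0, 0.17, 0, -0.01, -1],
    [0, 0.17, 0, 0, -1]
  ]
}}

```text
clock: 10.72
ee_pos: [0.4412, -0.0675, 0.1936]
tool_rot: [-180.0, -0.1, -8.2]
contact_force: [0.5, 0.4, -0.7]
grip_width: 0.0849
finger_force: 0.0
```

{"name": "servo_tool", "arguments": {
  "increments": [
    [0, 0.17, 0, 0, -1],
    [0, 0.17, 0, 0, -1],
    [0, 0.17, 0, 0, -1],
    [0, 0.17, 0, 0, -1],
    [0, 0, 0, 0, -1]
  ]
}}

```text
clock: 11.13
ee_pos: [0.4409, 0.0741, 0.1923]
tool_rot: [-179.9, 0.1, -7.5]
contact_force: [-0.0, 0.4, -0.8]
grip_width: 0.0855
finger_force: 0.0
```

```bash
python3 - <<'E'
from plant import ctrl
from h import *
c=ctrl.capture("scene");b=ctrl.capture("top")
pickle.dump((c,b),open("k5.pkl","wb"))
g=lambda i:(255*(i/255.)**.7).astype(np.uint8)
L=g(crop(c["image"],385,305,435,365,8));R=g(crop(b["image"],395,215,445,265,8))
W=np.zeros((480,800,3),np.uint8);W[:480,:400]=L;W[:400,400:]=R;cv2.imwrite("pics/k5.png",W)
E
```

```text
(no output)
```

View pics/k5.png

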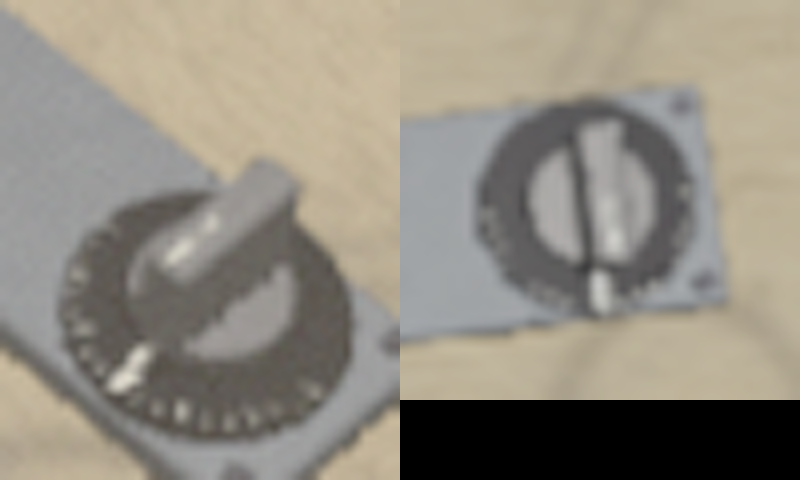

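{"name": "servo_tool", "arguments": {
  "increments": [
    [0.006, 0.13, 0, -0.0055, -1],
    [0.006, 0.16, 0, 0, -1],
    [0.006, 0.16, 0, 0, -1],
    [0.006, 0.16, 0, 0, -1],
    [0.004, 0.16, 0, 0, -1],
    [0, 0.02, 0, 0, -1],
    [0, 0, 0, 0, -1],
    [0, 0, 0, 0, -1]
  ]
}}

```text
clock: 11.9
ee_pos: [0.4473, 0.2229, 0.1932]
tool_rot: [179.9, -0.0, -10.1]
contact_force: [-0.5, -1.1, 0.1]
grip_width: 0.0856
finger_force: 0.0
```

```bash
python3 - <<'E'
from plant import ctrl
from h import *
s=ctrl.state();print(s['ee_pos'],s['tool_rot'],s['q'])
# pixel-fit of knob axis etc not needed; check clip lever position with cutout in original pics
c=ctrl.capture("scene")
for q in("clip","clip_pivot","rack"):
  print(q,[(r["score"],r["extent"]) for r in ctrl.recognise(q,"scene")[:2]])
f=pickle.load(open("fit.pkl","rb"))["r"]
pts=[(x,k*.027,.112) for k in(-1,1) for x in(-.013,.013)]
print(proj(c,T(f,pts)))
E
```

```text
[0.44734794 0.22286718 0.19321732] [ 1.79946116e+02 -2.71926455e-02 -1.01004901e+01] [-67.5511899   27.81284164  58.31805982 105.89727836 -26.80825295
  61.42994006 -98.97489751]
clip [(0.81, [260.4, 189.1, 22.9, 39.7]), (0.42, [389.3, 322.6, 100.6, 97.7])]
clip_pivot [(0.61, [263.9, 186.2, 21.6, 39.7])]
rack []
[[259.61269869 180.98707442]
 [269.69841701 177.8758251 ]
 [251.28500593 168.31621321]
 [261.17966168 165.34661068]]
```

{"name": "servo_tool", "arguments": {
  "increments": [
    [-0.004, 0.045, 0, 0.0017, -1],
    [0, 0, -0.1, 0, -1],
    [0, 0, -0.12, 0, -1],
    [0, 0, -0.12, 0, -1],
    [0, 0, -0.12, 0, -1],
    [0, 0, -0.12, 0, -1],
    [0, 0, -0.08, 0, -1],
    [0, 0, 0, 0, -1]
  ]
}}

```text
clock: 12.77
ee_pos: [0.4443, 0.2336, 0.0585]
tool_rot: [179.9, 0.2, -9.4]
contact_force: [-0.9, 0.2, 0.3]
grip_width: 0.0852
finger_force: 0.0
```

{"name": "servo_tool", "arguments": {
  "increments": [
    [0, 0, 0, 0, -0.15],
    [0, 0, 0, 0, -0.15],
    [0, 0, 0, 0, -0.15],
    [0, 0, 0, 0, -0.15],
    [0, 0, 0, 0, -0.15]
  ],
  "squeeze": 20
}}

```text
clock: 13.18
ee_pos: [0.4473, 0.2343, 0.0626]
tool_rot: [-179.9, -0.1, -9.4]
contact_force: [-0.0, -0.1, 6.3]
grip_width: 0.049
finger_force: 4.7
```

{"name": "servo_tool", "arguments": {
  "increments": [
    [0, 0, 0, 0, -1],
    [0, 0, 0, 0, -1],
    [0, 0, 0, 0, -1],
    [-0.004, -0.01, -0.04, 0, -1],
    [0, 0, -0.035, 0, -1],
    [0, 0, 0, 0, -1],
    [0, 0, 0, 0, -1]
  ]
}}

```text
clock: 13.77
ee_pos: [0.4448, 0.2315, 0.0454]
tool_rot: [179.9, 0.1, -9.4]
contact_force: [0.5, 0.8, 0.3]
grip_width: 0.0853
finger_force: 0.0
```

{"name": "servo_tool", "arguments": {
  "increments": [
    [0, 0, 0, 0, -0.1],
    [0, 0, 0, 0, -0.1],
    [0, 0, 0, 0, -0.1],
    [0, 0, 0, 0, -0.1],
    [0, 0, 0, 0, -0.1],
    [0, 0, 0, 0, -0.1]
  ]
}}

```text
clock: 14.27
ee_pos: [0.4458, 0.232, 0.0465]
tool_rot: [-180.0, -0.0, -9.4]
contact_force: [-0.6, 0.9, 5.2]
grip_width: 0.047
finger_force: 4.5
```

{"name": "servo_tool", "arguments": {
  "increments": [
    [0, 0, 0, 0, 0.0],
    [0, 0, 0, 0, 0.1],
    [0, 0, 0, 0, 0.2],
    [0, 0, 0, 0, 0.2]
  ]
}}

```text
clock: 14.6
ee_pos: [0.4459, 0.2318, 0.0466]
tool_rot: [-180.0, -0.1, -9.4]
contact_force: [-0.8, -0.6, 6.4]
grip_width: 0.0345
finger_force: 5.6
```

{"name": "servo_tool", "arguments": {
  "increments": [
    [0, 0, 0, 0, 0.3],
    [0, 0, 0, 0, 0.4],
    [0, 0, 0, 0, 0.48],
    [0, 0, 0, 0, 0.48],
    [0, 0, 0, 0, 0.48]
  ]
}}

```text
clock: 15.02
ee_pos: [0.4455, 0.232, 0.0462]
tool_rot: [-180.0, -0.0, -9.4]
contact_force: [-0.1, 2.1, 5.1]
grip_width: 0.0224
finger_force: 6.7
```

```bash
python3 - <<'E'
from plant import ctrl
from h import *
s=ctrl.state();print(s['ee_pos'],s['contact_force'],s['ft_torque'],s['finger_force'],s['grip_width'])
c=ctrl.capture("scene");pickle.dump(c,open("c1.pkl","wb"))
for q in("clip","jaw_tip_a"): print([(r["score"],r["extent"]) for r in ctrl.recognise(q,"scene")[:2]])
E
```

```text
[0.44551348 0.23203605 0.0462379 ] [-0.12762623  2.07104367  5.13912085] [ 0.43215925 -0.06710435  0.00413812] 6.694324761629105 0.022417728465596067
[(0.65, [264.0, 192.9, 21.7, 40.6]), (0.6, [288.5, 275.5, 26.3, 37.4])]
[(0.79, [262.4, 193.2, 15.9, 38.7]), (0.65, [255.0, 182.1, 3.4, 19.1])]
```

{"name": "servo_tool", "arguments": {
  "increments": [
    [0, 0, 0.02, 0, 0.48],
    [0, 0, 0.04, 0, 0.48],
    [0, 0, 0.06, 0, 0.48],
    [0, 0, 0.1, 0, 0.48],
    [0, 0, 0.12, 0, 0.48],
    [0, 0, 0.12, 0, 0.48],
    [0, 0, 0.12, 0, 0.48],
    [0, 0, 0.1, 0, 0.48]
  ]
}}

```text
clock: 15.83
ee_pos: [0.4451, 0.2311, 0.1839]
tool_rot: [180.0, -0.0, -9.4]
contact_force: [0.1, 1.0, -1.0]
grip_width: 0.0221
finger_force: 5.6
```

{"name": "servo_tool", "arguments": {
  "increments": [
    [0, 0, 0.08, 0, 0.48],
    [0, 0, 0.04, 0, 0.48],
    [0, 0, 0, 0, 0.48],
    [0, 0, 0, 0, 0.48]
  ]
}}

```text
clock: 16.17
ee_pos: [0.4449, 0.2318, 0.2058]
tool_rot: [180.0, 0.0, -9.4]
contact_force: [-0.0, 0.7, -1.5]
grip_width: 0.0225
finger_force: 5.6
```

```bash
python3 - <<'E'
from plant import ctrl
from h import *
s=ctrl.state();print(s['ee_pos'],s['contact_force'],s['ft_torque'],s['finger_force'],s['grip_width'])
for n in("scene","top"):
  c=ctrl.capture(n);pickle.dump(c,open(f"c2{n}.pkl","wb"))
  r=ctrl.cut_out("clip",n)
  for d in r[:2]: print(n,d["score"],d["extent"])
  if r and n=="scene":
    np.save("clipmask.npy",r[0]["mask"]); ys,xs=np.nonzero(r[0]["mask"]);print(xs.min(),xs.max(),ys.min(),ys.max())
  z0=s['ee_pos'][2]-.0462
  p=[s['ee_pos'][0],s['ee_pos'][1],np.radians(-9.4)]
  P=[(x,k*.015,.012+z0) for k in(-1,1) for x in(-.018,.018)]+[(0,0,.057+z0)]+[(x,k*.011,.112+z0) for k in(-1,1) for x in(-.013,.013)]
  print(np.round(proj(c,T(p,P)),1).tolist())
E
```

```text
[0.44491454 0.2317884  0.20580415] [-0.01326032  0.71714148 -1.52188892] [-0.00315475  0.01785119 -0.02174511] 5.589976385235786 0.02246309780505832
scene 0.69 [258.3, 138.3, 22.4, 46.3]
248 267 117 159
[[253.1, 159.0], [267.5, 154.8], [248.4, 152.0], [262.6, 147.9], [256.3, 137.5], [250.7, 121.1], [261.6, 118.1], [247.0, 116.1], [257.9, 113.2]]
[[213.3, 248.7], [215.9, 234.3], [201.2, 246.8], [203.9, 232.4], [205.3, 238.3], [204.6, 241.8], [206.6, 230.7], [195.2, 240.3], [197.2, 229.1]]
```

{"name": "servo_tool", "arguments": {
  "increments": [
    [0, -0.05, 0, 0, 0.48],
    [0, -0.1, 0, 0.004, 0.48],
    [0, -0.15, 0, 0.004, 0.48],
    [0, -0.15, 0, 0.004, 0.48],
    [0, -0.15, 0, 0.004, 0.48],
    [0, -0.15, 0, 0.004, 0.48],
    [0, -0.15, 0, 0.004, 0.48],
    [0, -0.15, 0, 0.004, 0.48]
  ]
}}

```text
clock: 17.03
ee_pos: [0.4446, 0.0196, 0.2059]
tool_rot: [180.0, 0.0, 0.7]
contact_force: [1.0, -0.2, 0.2]
grip_width: 0.0222
finger_force: 5.6
```

{"name": "servo_tool", "arguments": {
  "increments": [
    [0, -0.15, 0, 0.004, 0.48],
    [0, -0.15, 0, 0.004, 0.48],
    [0, -0.15, 0, 0.004, 0.48],
    [0, -0.15, 0, 0.004, 0.48],
    [0, -0.15, 0, 0, 0.48],
    [0, -0.12, 0, 0, 0.48],
    [0, -0.08, 0, 0, 0.48],
    [0, -0.04, 0, 0, 0.48]
  ]
}}

```text
clock: 17.7
ee_pos: [0.4441, -0.1795, 0.2061]
tool_rot: [179.9, 0.0, 6.2]
contact_force: [0.9, 0.3, -0.6]
grip_width: 0.0225
finger_force: 5.6
```

{"name": "servo_tool", "arguments": {
  "increments": [
    [0.005, -0.006, 0, 0, 0.48],
    [0, 0, 0, 0, 0.48],
    [0, 0, 0, 0, 0.48]
  ]
}}

```text
clock: 17.95
ee_pos: [0.4463, -0.1761, 0.2058]
tool_rot: [-179.9, 0.0, 6.5]
contact_force: [-0.1, 0.1, -1.1]
grip_width: 0.0221
finger_force: 5.6
```

{"name": "servo_tool", "arguments": {
  "increments": [
    [0, -0.006, -0.04, 0, 0.48],
    [0, 0, -0.07, 0, 0.48],
    [0, 0, -0.07, 0, 0.48],
    [0, 0, -0.06, 0, 0.48],
    [0, 0, -0.035, 0, 0.48],
    [0, 0, 0, 0, 0.48],
    [0, 0, 0, 0, 0.48]
  ]
}}

```text
clock: 18.53
ee_pos: [0.4463, -0.1781, 0.1509]
tool_rot: [-180.0, 0.0, 6.5]
contact_force: [0.8, -0.5, -0.6]
grip_width: 0.0223
finger_force: 5.6
```

```bash
python3 - <<'E'
from plant import ctrl
from h import *
s=ctrl.state();p=s['ee_pos'];print(p,s['tool_rot'],s['finger_force'])
c=ctrl.capture("scene");o=(340,230)
im=(255*(crop(c["image"],*o,440,320,6)/255.)**.6).astype(np.uint8)
g=pickle.load(open("fit.pkl","rb"))["g"]
def dr(P,col):
    q=((proj(c,P)+.5-np.array(o))*48).astype(np.int32);cv2.polylines(im,[q.reshape(-1,1,2)],True,col,1,cv2.LINE_AA,shift=3)
dr(T(g,[(-.025,.065,.036),(.025,.065,.036),(.025,.065,.11),(-.025,.065,.11)]),(0,0,255))
z=p[2]-.0462+.012;t=[p[0],p[1],np.radians(6.5)]
for k in(-1,1): dr(T(t,[(-.018,k*.015,z),(.018,k*.015,z),(.018,k*.015,z+.014),(-.018,k*.015,z+.014)]),(0,255,0))
cv2.imwrite("pics/fin.png",im)
E
```

```text
[ 0.44629365 -0.17807484  0.15093641] [-1.79986363e+02  4.12578589e-02  6.49876447e+00] 5.595889538526535
```

View pics/fin.png

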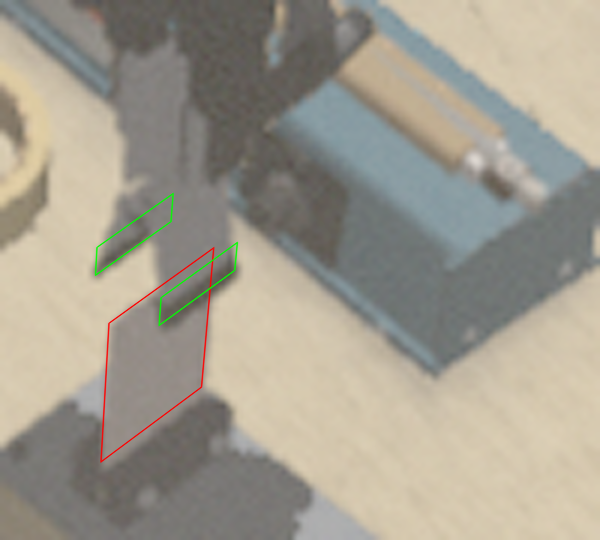

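The picture shows both jaws on their predicted outlines: near jaw at about (200,290) and far jaw at about (135,235). They sit either side of the card's top edge, and the card matches its red outline. I'm descending the last 26 mm.

{"name": "servo_tool", "arguments": {
  "increments": [
    [0, 0, -0.03, 0, 0.48],
    [0, 0, -0.04, 0, 0.48],
    [0, 0, -0.035, 0, 0.48],
    [0, 0, -0.025, 0, 0.48],
    [0, 0, 0, 0, 0.48],
    [0, 0, 0, 0, 0.48],
    [0, 0, 0, 0, 0.48],
    [0, 0, 0, 0, 0.48]
  ]
}}

```text
clock: 19.25
ee_pos: [0.4465, -0.1788, 0.1254]
tool_rot: [180.0, -0.0, 6.4]
contact_force: [-0.0, -0.1, -0.3]
grip_width: 0.0224
finger_force: 5.6
```

```bash
python3 - <<'E'
from plant import ctrl
s=ctrl.state();print(s['ee_pos'],s['tool_rot'],s['contact_force'],s['finger_force'],s['grip_width'])
p=s['ee_pos']
if abs(p[2]-.1245)<.004 and abs(p[0]-.4459)<.004 and abs(p[1]+.1773)<.003 and s['finger_force']>3: print(ctrl.close_job())
E
```

```text
[ 0.44649256 -0.17876102  0.1253642 ] [ 1.79984645e+02 -2.33365343e-02  6.44986516e+00] [-0.01783938 -0.11884372 -0.29393725] 5.594271942973137 0.022419115649268732
the job is handed in; nothing more can be done
None
```

The job is handed in: the knob is at zero and released, and the clip is held squeezed open astride the card with its tips about 19 mm below the top edge, judging by the camera and arm readings (no verdict came back).

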